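Square the last blank in the stack-drilling jig and lock the hold-down with its R-clip

TASK

Lay the loose silvery blank on the copper stack in the drilling jig, pushed up snug and square against both blue fences, then swing the yellow hold-down bar fully down over it. Then lock the bar: push the R-clip's straight leg through the cross hole of the upright pin, above the bar, until its bow springs over the pin, and let go; the tall bur stand crowds one end of the hole, and neither it nor the other things on the bench may be shifted.

Things in the scene. Friction and masses are not known exactly. Their poses are not given: they have to be found in the camera images.
- jig: Stack-drilling jig fixed to the bench. Dark steel base 215 x 100 x 14 mm (along its x, y, z) with a copper stack 110 x 60 mm, two blue fences, an upright steel pin and a yellow hinged bar. Origin: bench level, below the middle of the stack. The base spans jig x -110 to 105. Two hinge cheeks at x 79 to 97, y 16 to 28 mm either side, top z 50. All mm below are in this frame.
- pin_hole (a point): Centre of the cross hole in the upright pin (20 mm diameter, top z 62), at jig (-80, 0, 49) mm. The hole is 10 mm wide and 10 mm high with rounded mouths and runs through the pin along jig y, open at both ends, 6.5 mm (to its centre) above the top of the closed bar. Axes as the jig's.
- stack_top (a point): Middle of the stack's top, jig (0, 0, 26): the blank's underside centre belongs here. Axes as the jig's. Blue fences rise to z 40: end fence = 2 blocks 12 thick, faces at x = +55, at y 18 to 34 either side (gap for the bar between); side fence = 2 blocks 12 thick, faces at y = +30, at x 27 to 53 either side, with an open 54 mm gap between them that a finger fits in.
- bar (a joint): Angle of the yellow bar: 0 = flat down over the blank (underside z 32.5, top z 42.5 mm), 1.57 = upright. Starts at 1.5 to 1.8 (leaning back); a stiff hinge (0.5 N m) holds it wherever left, so push it right down. 10 mm thick, 30 wide, 145 mm straight out from the hinge (to jig -x when closed), then two prongs to 185 mm, 46 over all, with a 24 mm slot that comes down round the pin.
- bar_hinge (a point): Hinge axis of the bar, at jig (85, 0, 37.5) mm, fixed. Axes as the jig's.
- bar_end (a point): Free end of the bar (mid of its thickness, between the prong tips), 185 mm from the hinge.
- blank: Loose silvery aluminium blank, a plate 110 x 60 x 6 mm, 0.07 to 0.16 kg, lying flat on the bench. Origin: centre of its underside; x along its 110 mm side, z up. Both faces and both ends are alike.
- clip: Steel R-clip with a red grip tab, 137 mm long, 90 g, flat on the bench. x along the straight leg to its tip, z up (also when locked), y from leg to bow. Wire 6 mm thick, z 0 to 6. Leg on y = 0, x -45 to the round tip at 48 mm. Origin: underside of the leg, where the pin's axis sits when home. The springy bow at +y fits a 20 mm pin round the origin; waist at x 12, flared mouth to x 36, y 15 mm.
- clip_seat (a point): Middle of the wire of the straight leg at the clip's origin (3 mm above it): in the middle of the pin's hole when the clip is home. Axes as the clip's.
- clip_tab (a point): Centre of the red grip tab, a block 32 x 22 x 18 mm (clip x, y, z; z 0 to 18), at clip (-78, 6.5, 9) mm: hold the clip here. Axes as the clip's.
- bow (a joint): How far the clip's bow is spread, rad: 0 = relaxed, about 0.1 while the waist rides over the pin, back near 0 once it has sprung over. It springs over with a push of about 5 to 10 N along the leg.
- burstand: Tall blue bur stand, 76 mm in diameter, 95 mm high with its upright burs, loose, standing about 115 mm off one end of the pin's hole. Origin: centre of its underside. Leave alone.
- dish: Low white dish, 72 mm in diameter, 16 mm high, loose, about 115 mm off the other end of the pin's hole; a clip held at hole height passes over it. Origin: centre of its underside. Leave alone.
- jar: White jar, 52 mm in diameter, 85 mm high, loose. Origin: centre of its underside. Leave alone.
- mallet: Bench hammer with a wooden handle, 190 mm long, lying on the bench. Leave alone.
- mandrel: Dark steel ring mandrel standing on its 48 mm foot, 130 mm high. Origin: centre of its underside. Leave alone.
- pliers: Pliers with green grips, about 140 mm long, 12 mm thick, lying on the bench. Leave alone.

How it is judged:
By the outcome, as a careful person would: the job done as asked, in the order asked, and still so for the second after the job is handed in, with the robot touching nothing.
It also fails if it takes over 72 s, if anything falls off the work surface, if the arm or the gripper's body presses on something with over 40 N, if the wrist force passes 120 N, or if a joint passes its speed limit or range.

ROBOT

A 7-joint arm with a two-finger parallel gripper is mounted at the origin on the work surface. World frame = base frame: x ahead of the robot, y to its left, z up, the work surface at z = 0. Lengths are in m, angles in rad, forces in N, time in s.
With the tool pointing down it reaches from about 0.4 to 0.85 m from the base axis. Payload 10.4 kg.
Tool frame: the origin (TCP) lies midway between the tips of the shut fingers; the grasp point (between the pads) lies 19 mm behind it (manip.grasp_offset is the distance from the TCP to the grasp point, in m); z points along the fingers, y is the line along which they close (so a half turn about z gives the same grasp; the last joint's range is limited). The gripper opens to 85 mm and grips with 20 to 120 N. Pads are 22 mm wide; open, the fingers measure 114 mm over their backs; the gripper's body (76 mm by 85 mm) begins 54 mm behind the grasp point. The pads swing forward as they close: fully open they stand 13 mm farther back than shut.
Start: joints at [-1.126, 0.332, -0.065, 1.46, 0.022, 1.35, -0.088], TCP at [0.282, 0.558, 0.231] pointing down, gripper open.
Joint ranges: [-2.6, 2.6], [-0.5, 2.12], [-1.47, 1.34], [0.16, 2.42], [-1.27, 4.41], [0.06, 2.06], [-2.6, 2.6]. Speed limits (rad/s): [2.22, 2.22, 2.79, 2.79, 3.14, 3.14, 3.14].

INTERFACE

Orientations are given as a unit quaternion [x, y, z, w].
In Python, from workcell import manip gives the robot as it stands.
- The arm moves only by the shell command python3 jog.py [FORCE], which reads ROWS from standard input. ROWS is a JSON list of rows, 1 to 20 of them, each written [[rx, ry, rz], [dx, dy, dz], opening]: a rotation vector rx, ry, rz in rad, then dx, dy, dz in units of 100 mm, then the opening from 0.0 (shut) to 1.0 (fully open); each row is the pose to reach, as a shift and turn from the pose commanded when the command began, along the tool's axes at that moment; what a row does not reach only later rows make up. A row lasts 1/8 s, in which the tool goes at most 0.0625 m and 0.188 rad, less where a joint would pass 70% of its speed; a pose out of reach is approached as far as the arm can. The fingers move at their own pace and stop on an object; FORCE is the grip in N (left out, the last holds). Time passes only in rows, so rows that do not move let the fingers close. It prints the time, the measured TCP pose, the force, the opening and the grip force at its end. Input that does not fit is refused with a message, and nothing moves.
- manip.get_obs(): the state, without advancing time (a new reading comes with each control period).
- manip.camera(name): name is "side" or "top"; returns the picture (400x640x3 uint8, blue, green, red); there is no depth.
- manip.calibration(name): a dict with "fx", "fy", "cx", "cy" (pixels), "world_from_camera" (4x4, takes a point from camera to world coordinates). Camera axes: x right, y up, looking along -z (the intrinsics and any distortion apply to the point x, -y, -z); pixel columns grow to the right and rows downward; lengths in m; the calibration is good to about 2 mm. A picture is of the moment at which its call begins. calibration takes no time and is no camera call.
- manip.hand_in(): hands the job in; it is judged then, once.
The state is a dict: "clock": time; "joint_pos": joint angles; "joint_velocities": joint speeds; "tau": joint torques, N m; "position": TCP position; "ee_rot": TCP orientation; "ft_force": force on the tool from outside, world axes, zero at the start; "torque": the same for the moment, N m; "grip_width": opening from 0.0 (shut) to 1.0 (fully open); "grasp_force": force on a finger pad.
Only numpy, scipy, OpenCV 4.12 (cv2) and the standard library are available. Lean on these libraries where they do the work, as an engineer would, in place of code of your own. Each camera call takes 0.05 s, during which the arm holds its last target. There are 200 camera calls.

## Working session

There is one attempt and no reset: what is moved stays moved. The work goes in short steps, Python scripts to look and compute and a shell command to move; the robot and the scene stay as the last step left them, time stands still between calls to the robot, and variables do not carry over. Pictures are saved under pics/ and viewed, at most 10 in all, crops included, and the job is handed in when it is done.

```bash
ls; mkdir -p pics; python3 - <<'E'
from workcell import manip
import cv2,numpy as np
for n in("top","side"):
    im=manip.camera(n); cv2.imwrite(f"pics/{n}0.png",im)
    c=manip.calibration(n); print(n,{k:(np.round(v,4).tolist()) for k,v in c.items()})
o=manip.get_obs(); print(o["position"],o["ee_rot"],o["clock"],o["ft_force"])
print(manip.grasp_offset)
E
```

```text
jog.py
pics
workcell.py
top {'fx': 467.6349, 'fy': 467.6349, 'cx': 317.6344, 'cy': 191.3615, 'world_from_camera': [[0.0125, 0.9951, -0.098, 0.4511], [-0.9999, 0.0127, 0.0018, -0.0089], [0.003, 0.098, 0.9952, 1.4266], [0.0, 0.0, 0.0, 1.0]]}
side {'fx': 412.1947, 'fy': 412.1947, 'cx': 317.5331, 'cy': 203.5599, 'world_from_camera': [[0.843, 0.3494, -0.4091, 0.1197], [-0.5379, 0.5422, -0.6455, -0.6771], [-0.0037, 0.7642, 0.645, 0.7643], [0.0, 0.0, 0.0, 1.0]]}
[0.2816793  0.55755926 0.23060542] [ 2.31753895e-01  9.72774254e-01 -6.09518060e-04 -1.07596019e-04] 0.1 [0.43039882 0.24123479 0.31906469]
0.0187
```

View pics/top0.png

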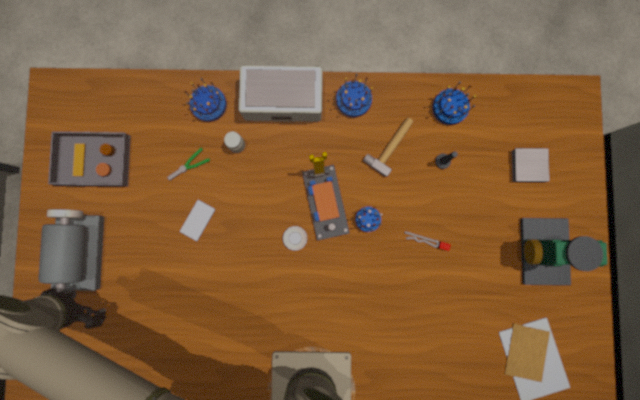

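View pics/side0.png

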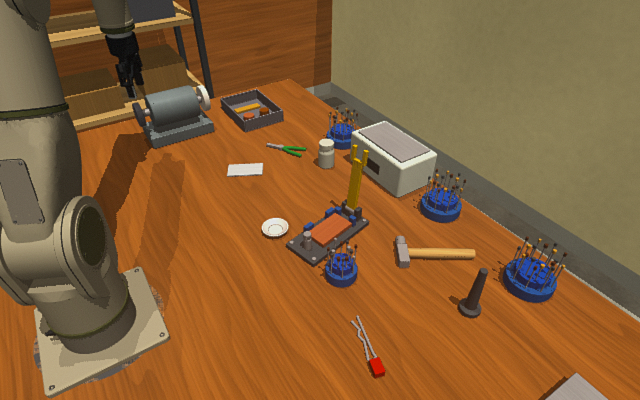

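The top view has the jig at (325,202), with the hinge end up at (320,165) and the pin at (332,227). The blank is at (198,220), the clip at (428,241) with its red tab at (445,245), the bur stand at (368,219) to the right of the pin and the dish at (294,238) to the left. In the side view the bar stands upright at (356,180). So the clip goes in from the dish side.

```bash
cat > h.py <<'E'
import numpy as np,cv2
from workcell import manip
def ray(n,uv):
    c=manip.calibration(n);M=np.array(c["world_from_camera"]);uv=np.atleast_2d(uv).astype(float)
    d=np.stack([(uv[:,0]-c["cx"])/c["fx"],-(uv[:,1]-c["cy"])/c["fy"],-np.ones(len(uv))],1)
    return M[:3,3],d@M[:3,:3].T
def plane(n,uv,z):
    o,d=ray(n,uv); return (o+d*((z-o[2])/d[:,2])[:,None])[:,:2]
def tri(uvt,uvs):
    A=np.zeros((3,3));b=np.zeros(3);L=[]
    for n,uv in(("top",uvt),("side",uvs)):
        o,d=ray(n,uv);d=d[0]/np.linalg.norm(d[0]);P=np.eye(3)-np.outer(d,d);A+=P;b+=P@o;L.append((P,o))
    p=np.linalg.solve(A,b);return p,[np.linalg.norm(P@(p-o)) for P,o in L]
def proj(n,p):
    c=manip.calibration(n);M=np.array(c["world_from_camera"]);q=(np.atleast_2d(p)-M[:3,3])@M[:3,:3]
    return np.stack([c["cx"]+c["fx"]*q[:,0]/-q[:,2],c["cy"]-c["fy"]*q[:,1]/-q[:,2]],1)
def blobs(im,lo,hi,roi,amin=15):
    x0,y0,x1,y1=roi;m=cv2.inRange(cv2.cvtColor(im,cv2.COLOR_BGR2HSV),lo,hi)
    k=np.zeros_like(m);k[y0:y1,x0:x1]=m[y0:y1,x0:x1]
    cs,_=cv2.findContours(k,cv2.RETR_EXTERNAL,cv2.CHAIN_APPROX_NONE)
    out=[]
    for c in cs:
        f=np.zeros_like(k);cv2.drawContours(f,[c],-1,255,-1);M=cv2.moments(f&k,True)
        if M["m00"]>=amin: out.append((M["m00"],(M["m10"]/M["m00"],M["m01"]/M["m00"]),cv2.minAreaRect(c),c))
    return sorted(out,key=lambda t:-t[0])
E
python3 - <<'E'
from h import *
t=cv2.imread("pics/top0.png");s=cv2.imread("pics/side0.png")
def cr(im,x,y,w,h,k):return cv2.resize(im[y:y+h,x:x+w],None,fx=k,fy=k,interpolation=cv2.INTER_NEAREST)
A=np.zeros((600,800,3),np.uint8)
A[:300,:300]=cr(t,285,150,100,100,3)[:300]
A[:300,310:610]=cr(s,280,140,100,150,3)[:300] if 0 else cr(s,280,185,100,100,3)
A[:240,620:800]=cr(t,175,190,45,60,4)
A[310:550,0:240]=cr(t,400,220,60,60,4)
A[310:598,250:442]=cr(s,340,308,48,72,4)
A[310:510,450:690]=cr(s,215,155,60,50,4)
cv2.imwrite("pics/c1.png",A)
R=[]
for nm,im,roi in(("red t",t,(400,220,460,260)),("red s",s,(340,308,390,380))):
    for b in blobs(im,(0,150,60),(8,255,255),roi)+blobs(im,(172,150,60),(180,255,255),roi): print(nm,b[0],np.round(b[1],2),b[2])
for nm,im,roi in(("cop t",t,(300,160,350,240)),("cop s",s,(285,200,370,265))):
    for b in blobs(im,(5,150,140),(14,255,255),roi)[:3]: print(nm,b[0],np.round(b[1],2),b[2])
for nm,im,roi in(("blank t",t,(175,190,225,250)),("blank s",s,(215,150,275,190))):
    for b in blobs(im,(0,0,140),(180,60,255),roi)[:2]: print(nm,b[0],np.round(b[1],2),b[2])
for nm,im,roi in(("yel t",t,(300,140,340,190)),("yel s",s,(335,140,375,215))):
    for b in blobs(im,(20,150,90),(32,255,255),roi)[:3]: print(nm,b[0],np.round(b[1],2),b[2])
E
```

```text
red t 80.0 [444.29 245.95] ((444.35003662109375, 245.95001220703125), (11.384199142456055, 7.273237705230713), 18.43494987487793)
red s 237.0 [376.67 367.08] ((376.7413635253906, 367.1034851074219), (20.055095672607422, 12.812978744506836), 68.19859313964844)
cop t 658.0 [325.28 200.78] ((324.8960876464844, 200.71627807617188), (35.97751998901367, 19.262964248657227), 77.00537872314453)
cop t 16.0 [339.06 167.  ] ((339.0384216308594, 166.8076934814453), (3.050851583480835, 7.488452911376953), 56.3099365234375)
cop s 1161.0 [303.24 214.02] ((309.5, 221.5), (43.0, 49.0), 90.0)
cop s 663.0 [329.13 228.08] ((329.4400329589844, 227.41998291015625), (19.200000762939453, 39.79999923706055), 53.13010025024414)
cop s 578.0 [361.42 246.08] ((358.5, 243.0), (42.0, 21.0), 90.0)
blank t 757.0 [196.98 219.97] ((196.97695922851562, 219.9154052734375), (20.21765899658203, 37.33445358276367), 29.744882583618164)
blank s 389.0 [244.92 169.02] ((244.51361083984375, 169.28506469726562), (11.558331489562988, 35.531166076660156), 87.27368927001953)
yel t 192.0 [318.3  161.46] ((318.81085205078125, 162.8648681640625), (20.05667495727539, 17.755088806152344), 80.53767395019531)
yel s 664.0 [355.64 176.54] ((355.6531677246094, 176.75433349609375), (16.878347396850586, 64.2441635131836), 8.746162414550781)
```

View pics/c1.png

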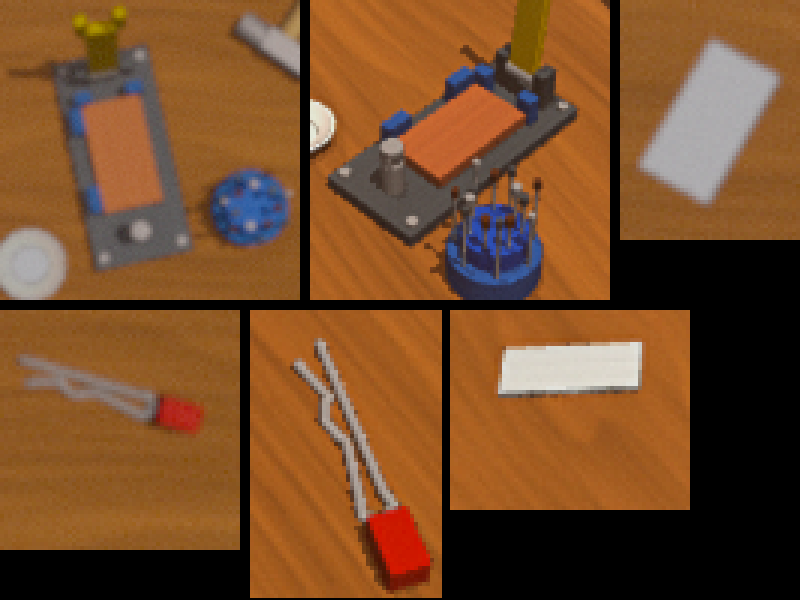

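The crops show the copper stack, pin (top view (331.7,226.7)) and blue side fence on the dish side (+y). The clip's straight leg is on the far side, its tip points left, and its tab is at top-view (444,246). The blank is clean in both views.

```bash
python3 - <<'E'
from h import *
f=lambda a:np.round(np.asarray(a)*1000,1).tolist()
t=cv2.imread("pics/top0.png");s=cv2.imread("pics/side0.png")
def rect(n,b,z):
    c=b[3][:,0,:]; p=(plane(n,c,z)*1000).astype(np.float32); r=cv2.minAreaRect(p); return np.round(r[0],1),np.round(r[1],1),round(r[2],1)
bt=blobs(t,(0,0,140),(180,60,255),(175,190,225,250))[0];bs=blobs(s,(0,0,160),(180,60,255),(215,150,275,190))[0]
print("blank",*map(f,tri(bt[1],bs[1])),f(plane("top",bt[1],.006)),f(plane("side",bs[1],.006)),rect("top",bt,.006),rect("side",bs,.006))
ct=blobs(t,(5,150,140),(14,255,255),(300,160,350,240))[0]
cs=blobs(s,(5,150,170),(12,255,255),(310,205,360,250))
for b in cs[:2]:print(b[0],b[1],rect("side",b,.026))
print("copper",f(plane("top",ct[1],.026)),rect("top",ct,.026))
print("cop tri",*map(f,tri(ct[1],(329.13,228.08))))
print("pin top",*map(f,tri((331.9,226.7),(307.0,233.3))),f(plane("top",(331.9,226.7),.062)),f(plane("side",(307,233.3),.062)))
rt=blobs(t,(0,150,60),(8,255,255),(400,220,460,260))[0];rs=blobs(s,(0,150,60),(8,255,255),(340,308,390,380))[0]
rs2=blobs(s,(0,150,180),(8,255,255),(340,308,390,380))[0]
print("tab",f(plane("top",rt[1],.018)),rect("top",rt,.018),rs2[0],rect("side",rs2,.018),f(plane("side",rs2[1],.018)),*map(f,tri(rt[1],rs2[1])))
# leg tip
print("legtip",*map(f,tri((405.3,220+50/4),(340+70/4,308+34/4))),f(plane("side",(340+70/4,308+34/4),.004)))
# clip grey wire far half: line of leg in side view
m=cv2.inRange(cv2.cvtColor(s,cv2.COLOR_BGR2HSV),(0,0,90),(180,70,255))
P=[]
for y in range(312,357,3):
    xs=np.where(m[y,340:385])[0]+340
    if len(xs): P.append((xs.max()-.7,y))
p=plane("side",P,.004);print("leg right edge",f(p))
bb=blobs(t,(0,0,200),(180,60,255),(300,160,350,245),3)
for b in bb[:8]:print("white",b[0],np.round(b[1],1),f(plane("top",b[1],.014)))
# bur stand, dish
print("yel top tri",*map(f,tri((318.8,163),(355.65,176.5))))
d=blobs(t,(0,0,150),(180,60,255),(275,222,312,255))[0];print("dish",f(plane("top",d[1],.012)),d[2])
d=blobs(t,(100,120,60),(125,255,255),(350,200,388,236))[0];print("bur",f(plane("top",d[1],.05)),d[2])
E
```

```text
blank [499.4, 353.7, 3.7] [0.2, 0.2] [[499.1, 353.2]] [[498.4, 350.5]] (array([499.4, 353.3]), array([ 62.1, 111.7]), 62.0) (array([498.7, 350.9]), array([ 59.9, 109.2]), 62.0)
627.0 (328.9952153110048, 227.84051036682615) (array([561.1, -35.2]), array([107.1,  58. ]), 13.3)
copper [[560.9, -34.8]] (array([561.3, -33.6]), array([108.4,  57.9]), 13.5)
cop tri [561.5, -35.0, 23.3] [0.4, 0.4]
pin top [483.0, -54.4, 61.7] [0.4, 0.4] [[482.6, -54.2]] [[483.2, -54.9]]
tab [[430.4, -392.8]] (array([ 430.4, -392.9]), array([34.1, 21.8]), 72.3) 160.0 (array([ 430.4, -396.1]), array([30.7, 20. ]), 74.1) [[430.2, -396.5]] [431.1, -394.5, 13.9] [1.0, 1.0]
legtip [470.5, -280.0, 2.6] [1.5, 1.5] [[471.1, -281.4]]
leg right edge [[468.5, -284.2], [467.6, -292.5], [464.9, -299.6], [462.3, -306.5], [461.5, -314.6], [458.9, -321.3], [456.3, -328.1], [455.6, -335.8], [453.1, -342.3], [450.6, -348.8], [448.2, -355.1], [447.5, -362.5], [446.7, -369.8]]
yel top tri [656.8, -13.1, 138.2] [0.7, 0.7]
dish [[449.2, 55.8]] ((294.7500305175781, 237.75003051757812), (23.33452033996582, 22.62741470336914), 45.0)
bur [[506.5, -159.9]] ((367.8190002441406, 219.07757568359375), (22.059484481811523, 22.978628158569336), 66.80140686035156)
```

```bash
cat >> h.py <<'E'
from scipy.spatial.transform import Rotation as Ro
def go(x,y,z,yaw_deg,tilt=0):
    """rows values (rotvec, shift) from present pose to TCP x,y,z mm, tool down, closing line at yaw_deg (nearer half turn)"""
    o=manip.get_obs();R=Ro.from_quat(o["ee_rot"]);best=None
    for k in(0,180):
        a=np.radians(yaw_deg+k);Y=np.array([np.cos(a),np.sin(a),0]);Z=np.array([0,0,-1.]);X=np.cross(Y,Z)
        r=(R.inv()*Ro.from_matrix(np.stack([X,Y,Z],1))).as_rotvec()
        if best is None or np.linalg.norm(r)<np.linalg.norm(best):best=r
    d=R.inv().apply(np.array([x,y,z])/1000-o["position"])
    print("row",np.round(best,4),np.round(d,4),"clk",round(o["clock"],2),"f",np.round(o["ft_force"],1),"q7",round(o["joint_pos"][6],2),"pos",np.round(np.array(o["position"])*1000,1))
JO=np.array([561.2,-35.0]);JY=13.5
def jig(x,y):
    a=np.radians(JY);return JO+[x*np.cos(a)-y*np.sin(a),x*np.sin(a)+y*np.cos(a)]
E
python3 -c "
from h import *
go(499,352.5,60,62);go(499,352.5,10,62)"
```

```text
row [-0.0012  0.0001  0.0209] [-0.2864 -0.0848  0.1707] clk 0.1 f [0.4 0.2 0.3] q7 -0.09 pos [281.7 557.6 230.6]
row [-0.0012  0.0001  0.0209] [-0.2864 -0.0848  0.2207] clk 0.1 f [0.4 0.2 0.3] q7 -0.09 pos [281.7 557.6 230.6]
```
Distance ~ 0.34 → 6+ rows. Keep opening at 0.8.

The manual's scale: shifts go in units of 100 mm. Converting my numbers, -0.286 m is -2.86, 0.22 m is 2.2.

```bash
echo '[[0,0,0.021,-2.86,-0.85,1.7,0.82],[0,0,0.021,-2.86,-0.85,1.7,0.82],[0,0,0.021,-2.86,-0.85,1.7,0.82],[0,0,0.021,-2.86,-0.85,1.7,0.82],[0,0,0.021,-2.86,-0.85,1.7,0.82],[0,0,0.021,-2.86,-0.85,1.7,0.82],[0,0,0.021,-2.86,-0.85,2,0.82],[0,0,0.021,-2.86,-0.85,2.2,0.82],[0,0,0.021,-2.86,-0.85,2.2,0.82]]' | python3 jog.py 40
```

```text
refused: ROWS must be rows with the three-number parts in brackets of their own. Nothing was moved.
```

Nothing moved. I misread the format; it is rows with the three-number parts in brackets of their own. Resending.

```bash
echo '[[[0,0,0.021],[-2.86,-0.85,1.7],0.82],[[0,0,0.021],[-2.86,-0.85,1.7],0.82],[[0,0,0.021],[-2.86,-0.85,1.7],0.82],[[0,0,0.021],[-2.86,-0.85,1.7],0.82],[[0,0,0.021],[-2.86,-0.85,1.7],0.82],[[0,0,0.021],[-2.86,-0.85,1.7],0.82],[[0,0,0.021],[-2.86,-0.85,2],0.82],[[0,0,0.021],[-2.86,-0.85,2.2],0.82],[[0,0,0.021],[-2.86,-0.85,2.2],0.82]]' | python3 jog.py 40; python3 -c "
from h import *
go(499,352.5,0,62)"
```

```text
clock: 1.23
position: [0.4974, 0.3528, 0.0097]
ee_rot: [0.242, 0.97, -0.001, -0.001]
ft_force: [-0.0, 0.2, 0.1]
grip_width: 0.819
grasp_force: 0.0
row [-0.0029 -0.0015  0.0008] [-0.0016  0.0005  0.0097] clk 1.23 f [-0.   0.2  0.1] q7 0.42 pos [497.4 352.8   9.7]
```

```bash
echo '[[[0,0,0],[-0.01,0,0.06],0.82],[[0,0,0],[-0.01,0,0.1],0.82],[[0,0,0],[-0.01,0,0.1],0.82]]' | python3 jog.py; echo '[[[0,0,0],[0,0,0.04],0.82],[[0,0,0],[0,0,0.04],0.82]]' | python3 jog.py|sed -n '2p;4p';echo '[[[0,0,0],[0,0,0.02],0.82],[[0,0,0],[0,0,0.02],0.82]]' | python3 jog.py|sed -n '2p;4p'
```

```text
clock: 1.6
position: [0.4996, 0.3528, 0.0015]
ee_rot: [0.242, 0.97, 0.0, 0.0]
ft_force: [0.0, 1.8, 0.7]
grip_width: 0.822
grasp_force: 0.0
position: [0.4995, 0.3525, -0.0029]
ft_force: [-0.6, 0.4, -0.1]
position: [0.4996, 0.3525, -0.0048]
ft_force: [0.2, -1.2, -0.1]
```

```bash
echo '[[[0,0,0],[0,0,0],0.6],[[0,0,0],[0,0,0],0.6],[[0,0,0],[0,0,0],0.6],[[0,0,0],[0,0,0],0.6]]' | python3 jog.py 50
```

```text
clock: 2.6
position: [0.4999, 0.3528, -0.0042]
ee_rot: [0.242, 0.97, 0.0, 0.0]
ft_force: [-1.0, -0.2, 6.3]
grip_width: 0.682
grasp_force: 54.1
```

```bash
python3 -c "
from h import *
p=jig(-4,-4);go(*p,110,103.5);go(*p,30,103.5)"
```

```text
row [ 6.000e-04  5.000e-04 -7.245e-01] [-0.2359 -0.3192 -0.1143] clk 2.6 f [-1.  -0.2  6.3] q7 0.42 pos [499.9 352.8  -4.2]
row [ 6.000e-04  5.000e-04 -7.245e-01] [-0.2359 -0.3192 -0.0343] clk 2.6 f [-1.  -0.2  6.3] q7 0.42 pos [499.9 352.8  -4.2]
```

Scaled: -0.319 m is -3.19, -0.285 m is -2.85.

```bash
echo '[[[0,0,0],[0,0,-0.4],0.6],[[0,0,0],[0,0,-0.9],0.6],[[0,0,-0.18],[-0.3,-0.5,-1.14],0.6],[[0,0,-0.36],[-0.7,-0.95,-1.14],0.6],[[0,0,-0.54],[-1.05,-1.45,-1.14],0.6],[[0,0,-0.7245],[-1.4,-1.9,-1.14],0.6],[[0,0,-0.7245],[-1.75,-2.4,-1.14],0.6],[[0,0,-0.7245],[-2.1,-2.85,-1.14],0.6],[[0,0,-0.7245],[-2.36,-3.19,-1.14],0.6],[[0,0,-0.7245],[-2.36,-3.19,-0.8],0.6],[[0,0,-0.7245],[-2.36,-3.19,-0.5],0.6],[[0,0,-0.7245],[-2.36,-3.19,-0.5],0.6]]' | python3 jog.py; python3 - <<'E'
from h import *
p=jig(-4,-4);go(*p,23,103.5)
t=manip.camera("top");s=manip.camera("side")
A=np.zeros((400,800,3),np.uint8);A[:,:400]=cv2.resize(t[150:250,275:375],(400,400));A[:,400:]=cv2.resize(s[150:250,270:370],(400,400));cv2.imwrite("pics/c2.png",A)
E
```

```text
clock: 4.1
position: [0.5562, -0.0399, 0.0431]
ee_rot: [-0.118, 0.993, 0.0, -0.002]
ft_force: [0.4, -0.5, -1.9]
grip_width: 0.68
grasp_force: 54.2
row [ 0.001  -0.0047  0.    ] [-0.0021 -0.0004  0.0201] clk 4.1 f [ 0.4 -0.5 -1.9] q7 1.85 pos [556.2 -39.9  43.1]
```

View pics/c2.png

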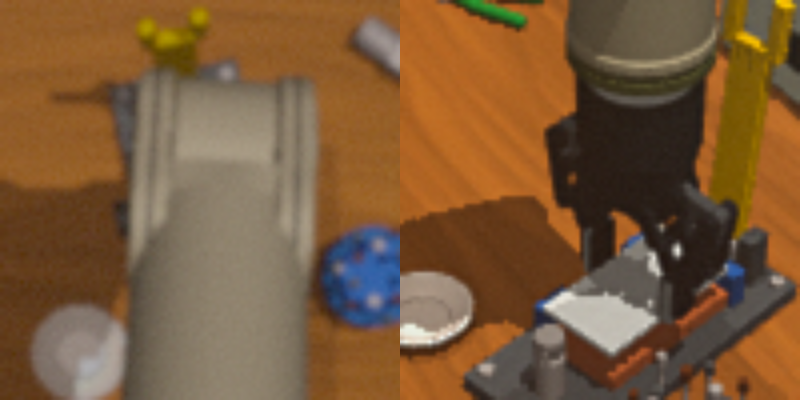

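```bash
echo '[[[0,0,0],[0,0,0.12],0.6],[[0,0,0],[0,0,0.2],0.6],[[0,0,0],[0,0,0.2],0.6]]' | python3 jog.py; echo '[[[0,0,0],[0,0,0.008],0.6],[[0,0,0],[0,0,0.008],0.6]]' | python3 jog.py|sed -n '2p;4p'
```

```text
clock: 4.58
position: [0.5577, -0.0398, 0.0247]
ee_rot: [-0.118, 0.993, 0.0, -0.001]
ft_force: [-0.9, 0.6, -1.5]
grip_width: 0.681
grasp_force: 54.2
position: [0.5584, -0.0399, 0.0247]
ft_force: [0.5, -0.1, -0.3]
```

Scaled: 0.0015 m is 0.015.

```bash
echo '[[[0,0,0],[0,0,0.015],0.6],[[0,0,0],[0,0,0.015],0.6]]' | python3 jog.py|sed -n '2p;4p';  echo '[[[0,0,0],[0,0,0.015],0.6],[[0,0,0],[0,0,0.015],0.6]]' | python3 jog.py|sed -n '2p;4p'
```

```text
position: [0.5582, -0.0399, 0.0229]
ft_force: [-0.1, 0.2, -0.7]
position: [0.5584, -0.0399, 0.0218]
ft_force: [-2.0, -0.4, 4.3]
```

Scaled: 0.0027 m is 0.027, 0.002 m is 0.02.

```bash
echo '[[[0,0,0],[0,0.01,-0.004],0.6],[[0,0,0],[0,0.02,-0.004],0.6],[[0,0,0],[0,0.027,-0.004],0.6],[[0,0,0],[0,0.027,-0.004],0.6]]' | python3 jog.py|sed -n '2p;4p';  echo '[[[0,0,0],[0,0.01,0],0.6],[[0,0,0],[0,0.01,0],0.6]]' | python3 jog.py|sed -n '2p;4p';echo '[[[0,0,0],[0,0.01,0],0.6],[[0,0,0],[0,0.01,0],0.6]]' | python3 jog.py|sed -n '2p;4p'
```

```text
position: [0.5576, -0.0371, 0.0219]
ft_force: [0.8, -0.2, -0.1]
position: [0.5574, -0.0367, 0.0219]
ft_force: [0.4, -3.2, -1.0]
position: [0.5573, -0.0366, 0.022]
ft_force: [1.3, -5.9, -0.9]
```

```bash
echo '[[[0,0,0],[-0.01,0,0],0.6],[[0,0,0],[-0.02,0,0],0.6],[[0,0,0],[-0.03,0,0],0.6],[[0,0,0],[-0.03,0,0],0.6]]' | python3 jog.py|sed -n '2p;4p';  echo '[[[0,0,0],[-0.01,0,0],0.6],[[0,0,0],[-0.01,0,0],0.6]]' | python3 jog.py|sed -n '2p;4p';echo '[[[0,0,0],[-0.01,0,0],0.6],[[0,0,0],[-0.01,0,0],0.6]]' | python3 jog.py|sed -n '2p;4p'
```

```text
position: [0.5592, -0.0362, 0.0218]
ft_force: [-2.8, -5.0, 3.3]
position: [0.5602, -0.0359, 0.0218]
ft_force: [-4.0, -5.5, 3.2]
position: [0.5612, -0.0357, 0.0218]
ft_force: [-2.5, -6.1, 3.4]
```

```bash
for i in 1; do echo '[[[0,0,0],[-0.01,0,0],0.6],[[0,0,0],[-0.01,0,0],0.6]]' | python3 jog.py|sed -n '2p;4p'; done; echo '[[[0,0,0],[-0.01,0,0],0.6],[[0,0,0],[-0.01,0,0],0.6]]' | python3 jog.py|sed -n '2p;4p'; echo '[[[0,0,0],[-0.01,0,0],0.6],[[0,0,0],[-0.01,0,0],0.6]]' | python3 jog.py|sed -n '2p;4p'
```

```text
position: [0.5617, -0.0356, 0.0218]
ft_force: [-4.4, -5.9, 6.0]
position: [0.5617, -0.0356, 0.0218]
ft_force: [-10.7, -6.9, 10.0]
position: [0.5618, -0.0356, 0.0218]
ft_force: [-15.5, -6.9, 15.2]
```

Scaled: 0.0015 m is 0.015, -0.0005 m is -0.005.

```bash
echo '[[[0,0,0],[0.015,0,-0.005],0.72],[[0,0,0],[0.015,0,-0.005],0.72],[[0,0,0],[0.015,0,-0.005],0.72]]' | python3 jog.py 20;  echo '[[[0,0,0],[0,0.01,0],0.72],[[0,0,0],[0,0.02,0],0.72],[[0,0,0],[0,0.02,0],0.72]]' | python3 jog.py|sed -n '2p;4p'; echo '[[[0,0,0],[0,0.01,0],0.72],[[0,0,0],[0,0.01,0],0.72]]' | python3 jog.py|sed -n '2p;4p'
```

```text
clock: 8.45
position: [0.5632, -0.0344, 0.0222]
ee_rot: [-0.117, 0.993, -0.0, -0.0]
ft_force: [-2.8, -5.2, -0.4]
grip_width: 0.72
grasp_force: 2.2
position: [0.5632, -0.0342, 0.0224]
ft_force: [0.3, -10.6, -0.6]
position: [0.5632, -0.0341, 0.0226]
ft_force: [1.0, -13.1, -0.9]
```

Scaled: -0.003 m is -0.03, -0.002 m is -0.02.

```bash
echo '[[[0,0,0],[-0.01,0,0],0.72],[[0,0,0],[-0.02,0,0],0.72],[[0,0,0],[-0.03,0,0],0.72],[[0,0,0],[-0.03,0,0],0.72]]' | python3 jog.py|sed -n '2p;4p';echo '[[[0,0,0],[0,-0.04,0],0.75],[[0,0,0],[0,-0.04,0],0.78],[[0,0,0],[0,-0.04,0],0.78],[[0,0,0],[0,-0.04,-0.3],0.78],[[0,0,0],[0,-0.04,-0.8],0.78],[[0,0,0],[0.6,-0.3,-1.3],0.5],[[0,0,0],[1.2,-0.3,-1.8],0.2],[[0,0,0],[1.8,-0.3,-2],0.0],[[0,0,0],[1.8,-0.3,-2],0.0],[[0,0,0],[1.8,-0.3,-2],0.0]]' | python3 jog.py; python3 - <<'E'
from h import *
t=manip.camera("top");s=manip.camera("side")
A=np.zeros((400,800,3),np.uint8);A[:,:400]=cv2.resize(t[150:250,275:375],(400,400));A[:,400:]=cv2.resize(s[170:270,280:380],(400,400));cv2.imwrite("pics/c3.png",A)
cv2.imwrite("pics/t3.png",t);cv2.imwrite("pics/s3.png",s)
E
```

```text
position: [0.5649, -0.0338, 0.022]
ft_force: [-2.6, -13.0, -0.2]
clock: 10.82
position: [0.3971, -0.1017, 0.224]
ee_rot: [-0.117, 0.993, 0.0, 0.002]
ft_force: [0.3, 0.3, 0.3]
grip_width: -0.002
grasp_force: 0.0
```

View pics/c3.png

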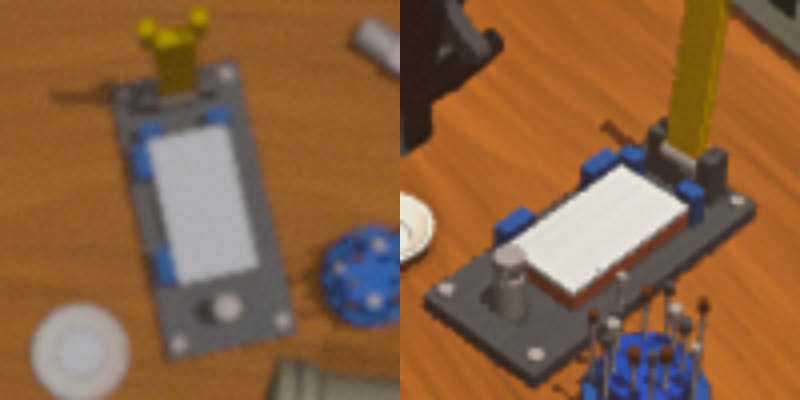

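The blank lies square on the stack, touching the blue blocks on both fences. I'll refine the jig pose from it and measure the bar angle.

```bash
python3 - <<'E'
from h import *
f=lambda a:np.round(np.asarray(a)*1000,1).tolist()
t=cv2.imread("pics/t3.png");s=cv2.imread("pics/s3.png")
def rect(n,b,z):
    p=(plane(n,b[3][:,0,:],z)*1000).astype(np.float32); r=cv2.minAreaRect(p); return np.round(r[0],1),np.round(r[1],1),round(r[2],1)
for n,im,roi,v in(("top",t,(305,178,345,222),130),("side",s,(300,205,360,250),200)):
    b=blobs(im,(0,0,v),(180,50,255),roi)[0];q=plane(n,b[1],.032);print(n,b[0],np.round(b[1],1),f(q),rect(n,b,.032))
for n,im,roi in(("top",t,(300,140,340,180)),("side",s,(330,130,380,215))):
    b=blobs(im,(20,120,70),(34,255,255),roi)[0];c=b[3][:,0,:];print(n,b[0],"x",c[:,0].min(),c[:,0].max(),"y",c[:,1].min(),c[:,1].max(), [c[c[:,1]==y][:,0].tolist() for y in range(c[:,1].min(),c[:,1].min()+8)])
a=np.radians(13.5);J=lambda x,y,z:np.r_[jig(x,y),z]/1000
for th in (1.5,1.6,1.7,1.8):
    P=[J(85-185*np.cos(th),y,37.5+185*np.sin(th)) for y in(-17.5,17.5)]
    print(th,np.round(proj("top",P),1).tolist(),np.round(proj("side",P),1).tolist())
go(*jig(115,0),225,103.5)
E
```

```text
top 762.0 [325.3 200.5] [[561.4, -34.6]] (array([561.6, -34.6]), array([110.9,  62.1]), 13.2)
side 640.0 [329.  226.4] [[559.8, -37.4]] (array([560.9, -36.1]), array([108.3,  58.3]), 13.4)
top 206.0 x 309 326 y 152 173 [[323, 326, 325, 324], [322, 326], [322, 312, 311, 326], [322, 313, 310, 326], [322, 313, 309, 326], [321, 320, 319, 318, 317, 316, 315, 314, 309, 325], [309, 324], [310, 324]]
side 674.0 x 347 368 y 144 209 [[353, 355, 354], [352, 357, 356], [352, 357], [352, 356], [352, 356], [352, 356], [352, 368, 367, 366, 365, 364, 363, 356], [351, 368, 363, 356]]
1.5 [[327.2, 166.4], [314.1, 169.4]] [[356.2, 155.5], [345.0, 149.9]]
1.6 [[325.6, 159.6], [312.5, 162.5]] [[361.1, 152.3], [350.0, 146.8]]
1.7 [[324.1, 152.8], [311.0, 155.8]] [[365.9, 149.7], [354.8, 144.4]]
1.8 [[322.5, 146.4], [309.5, 149.3]] [[370.5, 147.9], [359.5, 142.7]]
row [0.     0.0013 0.0008] [-0.289   0.0257 -0.002 ] clk 10.93 f [ 0.6  0.1 -1.5] q7 1.91 pos [ 398.1 -100.9  222.6]
```

```bash
sed -i 's/JO=.*/JO=np.array([561.5,-35.6]);JY=13.4/' h.py; python3 -c "
from h import *
go(*jig(130,0),265,103.4);go(*jig(130,0),166,103.4)"
```

```text
row [0.     0.0013 0.0026] [-0.3042  0.0248 -0.042 ] clk 10.93 f [ 0.6  0.1 -1.5] q7 1.91 pos [ 398.1 -100.9  222.6]
row [0.     0.0013 0.0026] [-0.3041  0.0248  0.057 ] clk 10.93 f [ 0.6  0.1 -1.5] q7 1.91 pos [ 398.1 -100.9  222.6]
```

```bash
echo '[[[0,0,0],[-0.3,0,-0.45],0],[[0,0,0.0026],[-0.9,0.1,-0.45],0],[[0,0,0.0026],[-1.5,0.2,-0.45],0],[[0,0,0.0026],[-2.1,0.25,-0.45],0],[[0,0,0.0026],[-2.7,0.25,-0.45],0],[[0,0,0.0026],[-3.06,0.25,-0.45],0],[[0,0,0.0026],[-3.06,0.25,-0.45],0],[[0,0,0.0026],[-3.06,0.25,0],0],[[0,0,0.0026],[-3.06,0.25,0.56],0],[[0,0,0.0026],[-3.06,0.25,0.56],0]]' | python3 jog.py; python3 -c "
from h import *
for x,z in((101,167),(67,164),(34,153),(4,133),(-20,107),(-37,76),(-45,41)):go(*jig(x,0),z,103.4)"
```

```text
clock: 12.18
position: [0.6865, -0.0051, 0.1613]
ee_rot: [-0.117, 0.993, 0.0, -0.004]
ft_force: [-0.7, 0.3, 0.6]
grip_width: 0.002
grasp_force: 0.0
row [ 0.0019 -0.0087 -0.0002] [ 0.0277 -0.0007 -0.0054] clk 12.18 f [-0.7  0.3  0.6] q7 1.8 pos [686.5  -5.1 161.3]
row [ 0.0019 -0.0087 -0.0002] [ 0.0617 -0.0007 -0.0021] clk 12.18 f [-0.7  0.3  0.6] q7 1.8 pos [686.5  -5.1 161.3]
row [ 0.0019 -0.0087 -0.0002] [ 0.0946 -0.0007  0.0091] clk 12.18 f [-0.7  0.3  0.6] q7 1.8 pos [686.5  -5.1 161.3]
row [ 0.0019 -0.0087 -0.0002] [ 0.1244 -0.0008  0.0294] clk 12.18 f [-0.7  0.3  0.6] q7 1.8 pos [686.5  -5.1 161.3]
row [ 0.0019 -0.0087 -0.0002] [ 0.1482 -0.0008  0.0556] clk 12.18 f [-0.7  0.3  0.6] q7 1.8 pos [686.5  -5.1 161.3]
row [ 0.0019 -0.0087 -0.0002] [ 0.1649 -0.0009  0.0868] clk 12.18 f [-0.7  0.3  0.6] q7 1.8 pos [686.5  -5.1 161.3]
row [ 0.0019 -0.0087 -0.0002] [ 0.1726 -0.001   0.1218] clk 12.18 f [-0.7  0.3  0.6] q7 1.8 pos [686.5  -5.1 161.3]
```

Scaled: 0.174 m is 1.74, 0.171 m is 1.71.

```bash
echo '[[[0,0,0],[0.15,0,0],0],[[0,0,0],[0.29,0,0],0],[[0,0,0],[0.46,0,0],0],[[0,0,0],[0.63,0,0.03],0],[[0,0,0],[0.8,0,0.08],0],[[0,0,0],[0.96,0,0.14],0],[[0,0,0],[1.11,0,0.23],0],[[0,0,0],[1.26,0,0.34],0],[[0,0,0],[1.39,0,0.46],0],[[0,0,0],[1.5,0,0.6],0],[[0,0,0],[1.59,0,0.75],0],[[0,0,0],[1.67,0,0.91],0],[[0,0,0],[1.71,0,1.05],0],[[0,0,0],[1.74,0,1.17],0],[[0,0,0],[1.74,0,1.21],0],[[0,0,0],[1.74,0,1.21],0]]' | python3 jog.py; echo '[[[0,0,0],[0,0,0.02],0],[[0,0,0],[0,0,0.02],0],[[0,0,0],[0,0,0.02],0]]' | python3 jog.py|sed -n '2p;4p'
```

```text
clock: 14.18
position: [0.5196, -0.0458, 0.0449]
ee_rot: [-0.116, 0.993, 0.0, -0.001]
ft_force: [-0.2, -0.0, -0.1]
grip_width: -0.002
grasp_force: 0.0
position: [0.5201, -0.0457, 0.0435]
ft_force: [0.6, 0.3, 0.6]
```

```bash
echo '[[[0,0,0],[0,0,0.02],0],[[0,0,0],[0,0,0.02],0],[[0,0,0],[0,0,0.02],0]]' | python3 jog.py|sed -n '2p;4p';echo '[[[0,0,0],[0,0,0.02],0],[[0,0,0],[0,0,0.02],0],[[0,0,0],[0,0,0.02],0]]' | python3 jog.py|sed -n '2p;4p'
python3 - <<'E'
from h import *
t=manip.camera("top");s=manip.camera("side")
A=np.zeros((400,800,3),np.uint8);A[:,:400]=cv2.resize(t[150:250,275:375],(400,400));A[:,400:]=cv2.resize(s[170:270,280:380],(400,400));cv2.imwrite("pics/c4.png",A)
E
```

```text
position: [0.5203, -0.0458, 0.0425]
ft_force: [-5.3, 0.3, 14.2]
position: [0.5204, -0.0458, 0.0423]
ft_force: [-16.9, 0.4, 37.3]
```

View pics/c4.png

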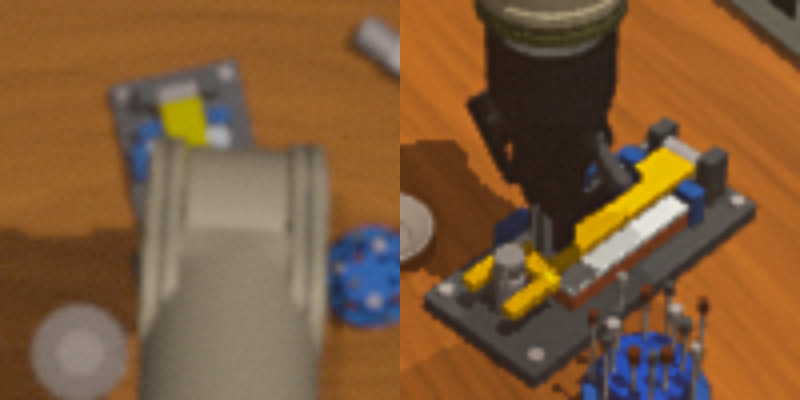

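The side crop shows the bar flat down across the blank, with its prongs around the pin, and it holds firm at z 42.3 mm under 37 N. The bare half-turn for the clip would run joint 7 out of range. So I'll centre the tab across its y on the bench, then regrip it along x.

The manual's scale: shifts go in units of 100 mm. Converting my numbers, -0.12 m is -1.2, -0.11 m is -1.1.

```bash
echo '[[[0,0,0],[0,0,-0.5],0],[[0,0,0],[0,0,-1.1],0.2],[[0,0,0],[0,0,-1.2],0.55]]' | python3 jog.py 30; python3 -c "
from h import *
o=manip.get_obs()
go(430.4,-394.2,60,-15);go(430.4,-394.2,3,-15)
R=Ro.from_quat(o['ee_rot']);print(R.inv().apply([-.05,-.2,0]))"
```

```text
clock: 15.78
position: [0.5223, -0.0459, 0.1637]
ee_rot: [-0.116, 0.993, -0.0, 0.004]
ft_force: [0.8, 0.2, -0.4]
grip_width: 0.399
grasp_force: 0.0
row [-0.0048  0.0056 -1.076 ] [ 0.1705 -0.3176  0.1029] clk 15.78 f [ 0.8  0.2 -0.4] q7 1.83 pos [522.3 -45.9 163.7]
row [-0.0048  0.0056 -1.076 ] [ 0.1709 -0.3175  0.1599] clk 15.78 f [ 0.8  0.2 -0.4] q7 1.83 pos [522.3 -45.9 163.7]
[ 0.09482359 -0.18305269 -0.0004452 ]
```

Scaled: -0.12 m is -1.2, 0.1 m is 1.

```bash
echo '[[[0,0,0.18],[0.15,-0.3,0],0.5],[[0,0,0.36],[0.3,-0.6,0],0.5],[[0,0,0.54],[0.45,-0.9,0],0.5],[[0,0,0.72],[0.6,-1.2,0],0.5],[[0,0,0.9],[0.8,-1.5,0],0.5],[[0,0,1.08],[1,-1.8,0],0.5],[[0,0,1.26],[1.15,-2.1,0],0.5],[[0,0,1.44],[1.3,-2.4,0],0.5],[[0,0,1.62],[1.45,-2.7,0],0.5],[[0,0,1.8],[1.6,-2.95,0.4],0.5],[[0,0,1.98],[1.71,-3.176,0.8],0.5],[[0,0,2.066],[1.71,-3.176,1],0.5],[[0,0,2.066],[1.71,-3.176,1],0.5],[[0,0,2.066],[1.71,-3.176,1],0.5]]' | python3 jog.py; python3 -c "
from h import *
go(430.4,-394.2,3,-15)"
```

```text
clock: 17.52
position: [0.4275, -0.3943, 0.06]
ee_rot: [0.793, 0.61, 0.0, 0.0]
ft_force: [0.2, -0.1, 0.6]
grip_width: 0.499
grasp_force: 0.0
row [0.0007 0.0002 0.0023] [0.0008 0.0027 0.057 ] clk 17.52 f [ 0.2 -0.1  0.6] q7 0.63 pos [ 427.5 -394.3   60. ]
```

```bash
echo '[[[0,0,0.002],[0.01,0.03,0.3],0.5],[[0,0,0.002],[0.01,0.03,0.5],0.5],[[0,0,0.002],[0.01,0.03,0.56],0.5],[[0,0,0.002],[0.01,0.03,0.56],0.5],[[0,0,0.002],[0.01,0.03,0.56],0.1],[[0,0,0.002],[0.01,0.03,0.56],0.1],[[0,0,0.002],[0.01,0.03,0.56],0.1],[[0,0,0.002],[0.01,0.03,0.56],0.1]]' | python3 jog.py 30
```

```text
clock: 18.52
position: [0.4307, -0.3947, 0.0044]
ee_rot: [0.794, 0.608, 0.0, 0.001]
ft_force: [-0.5, 1.3, 5.3]
grip_width: 0.25
grasp_force: 29.9
```

Scaled: -0.045 m is -0.45, -0.025 m is -0.25.

```bash
echo '[[[0,0,0],[0,0,0],0.5],[[0,0,0],[0,0,0],0.6],[[0,0,0],[0,0,-0.25],0.6],[[0,0,0],[0,0,-0.45],0.6],[[0,0,-0.18],[0,0,-0.45],0.62],[[0,0,-0.36],[0,0,-0.45],0.62],[[0,0,-0.54],[0,0,-0.45],0.62],[[0,0,-0.72],[0,0,-0.45],0.62],[[0,0,-0.9],[0,0,-0.45],0.62],[[0,0,-1.08],[0,0,-0.45],0.62],[[0,0,-1.26],[0,0,-0.45],0.62],[[0,0,-1.44],[0,0,-0.45],0.62],[[0,0,-1.571],[0,0,-0.45],0.62],[[0,0,-1.571],[0,0,-0.45],0.62],[[0,0,-1.571],[0,0,-0.45],0.62]]' | python3 jog.py; python3 - <<'E'
from h import *
go(430.8,-394.7,7.5,75)
t=manip.camera("top");s=manip.camera("side")
A=np.zeros((480,800,3),np.uint8);A[:400,:400]=cv2.resize(t[200:280,400:480],(400,400));A[:480,410:790]=cv2.resize(s[290:386,330:406],(380,480));cv2.imwrite("pics/c5.png",A)
E
```

```text
clock: 20.4
position: [0.4302, -0.3942, 0.0486]
ee_rot: [0.133, 0.991, -0.0, 0.0]
ft_force: [0.3, -0.2, 0.7]
grip_width: 0.621
grasp_force: 0.0
row [-0.      0.0002 -0.0051] [-0.0007 -0.0003  0.0411] clk 20.4 f [ 0.3 -0.2  0.7] q7 2.07 pos [ 430.2 -394.2   48.6]
```

View pics/c5.png

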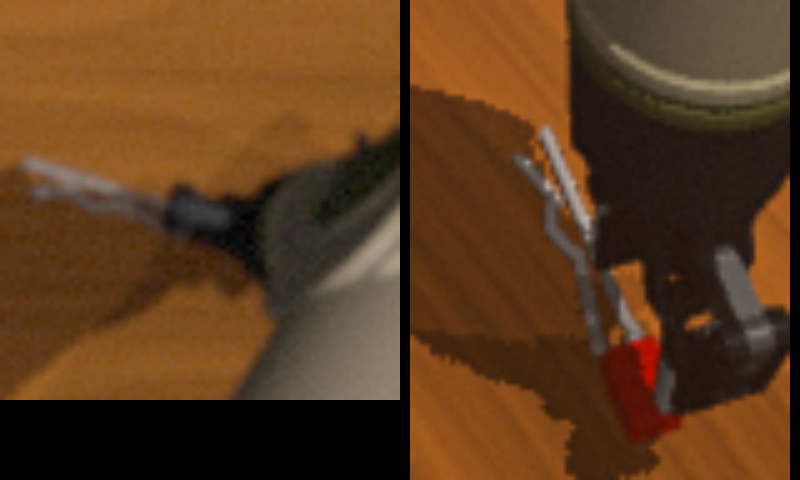

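The clip lies undisturbed with the fingers straddling the tab lengthwise. I'll descend and grip.

Scaled: 0.041 m is 0.41, 0.036 m is 0.36.

```bash
echo '[[[0,0,-0.005],[-0.005,0,0.2],0.62],[[0,0,-0.005],[-0.005,0,0.36],0.62],[[0,0,-0.005],[-0.005,0,0.41],0.62],[[0,0,-0.005],[-0.005,0,0.41],0.62]]' | python3 jog.py; echo '[[[0,0,0],[0,0,0],0.2],[[0,0,0],[0,0,0],0.2],[[0,0,0],[0,0,0],0.2],[[0,0,0],[0,0,0],0.2]]' | python3 jog.py 70
```

```text
clock: 21.0
position: [0.4303, -0.3941, 0.0067]
ee_rot: [0.129, 0.992, 0.0, -0.001]
ft_force: [-0.1, -0.8, -0.1]
grip_width: 0.623
grasp_force: 0.0
clock: 21.5
position: [0.4312, -0.3947, 0.0083]
ee_rot: [0.129, 0.992, -0.0, 0.001]
ft_force: [-0.5, 1.4, 6.4]
grip_width: 0.351
grasp_force: 70.0
```

Scaled: -0.15 m is -1.5, -0.11 m is -1.1.

```bash
echo '[[[0,0,0],[0,0,-0.5],0.2],[[0,0,0],[0,0,-1.1],0.2],[[0,0,0],[0,0,-1.5],0.2],[[0,0,0],[0,0,-1.5],0.2]]' | python3 jog.py ; python3 -c "
from h import *
o=manip.get_obs();R=Ro.from_quat(o['ee_rot'])
p=jig(-73.5,156);print(p);go(*p,154.3,-76.6)
y=R.as_matrix()[:,1];print(np.degrees(np.arctan2(y[1],y[0])))"
```

```text
clock: 22.0
position: [0.432, -0.3955, 0.161]
ee_rot: [0.129, 0.992, -0.001, 0.003]
ft_force: [0.3, 0.8, -1.1]
grip_width: 0.354
grasp_force: 69.8
[453.84830001  99.11956609]
row [-0.0033  0.0053 -0.4929] [0.1057 0.4837 0.0051] clk 22.0 f [ 0.3  0.8 -1.1] q7 2.05 pos [ 432.  -395.5  161. ]
75.15815604297855
```

```bash
echo '[[[0,0,0.18],[0.07,0.3,0],0.2],[[0,0,0.36],[0.14,0.6,0],0.2],[[0,0,0.54],[0.21,0.9,0],0.2],[[0,0,0.72],[0.28,1.2,0],0.2],[[0,0,0.9],[0.35,1.55,0],0.2],[[0,0,1.08],[0.42,1.9,0],0.2],[[0,0,1.26],[0.49,2.25,0],0.2],[[0,0,1.44],[0.56,2.6,0],0.2],[[0,0,1.62],[0.64,2.95,0],0.2],[[0,0,1.8],[0.72,3.3,0],0.2],[[0,0,1.98],[0.8,3.65,0],0.2],[[0,0,2.16],[0.88,4,0],0.2],[[0,0,2.34],[0.96,4.35,0],0.2],[[0,0,2.52],[1.02,4.65,0],0.2],[[0,0,2.649],[1.057,4.837,0],0.2],[[0,0,2.649],[1.057,4.837,0],0.2],[[0,0,2.649],[1.057,4.837,0],0.2]]' | python3 jog.py ; python3 -c "
from h import *
p=jig(-73.5,156);go(*p,54.3,-76.6)"
```

```text
clock: 24.12
position: [0.452, 0.0994, 0.1567]
ee_rot: [0.993, 0.118, -0.001, 0.0]
ft_force: [0.2, -0.4, -1.7]
grip_width: 0.349
grasp_force: 69.7
row [0.0003 0.0012 0.0018] [0.0019 0.0006 0.1024] clk 24.12 f [ 0.2 -0.4 -1.7] q7 -1.65 pos [452.   99.4 156.7]
```

```bash
echo '[[[0,0,0.002],[0.015,0,0.5],0.2],[[0,0,0.002],[0.015,0,0.9],0.2],[[0,0,0.002],[0.015,0,1.02],0.2],[[0,0,0.002],[0.015,0,1.02],0.2],[[0,0,0.002],[0.015,0,1.02],0.2]]' | python3 jog.py ; python3 - <<'E'
from h import *
p=jig(-73.5,156);go(*p,54.3,-76.6)
t=manip.camera("top");s=manip.camera("side")
cv2.imwrite("pics/t6.png",t);cv2.imwrite("pics/s6.png",s)
A=np.zeros((600,800,3),np.uint8);A[:400,:400]=cv2.resize(t[190:270,265:345],(400,400));A[:600,410:]=cv2.resize(s[180:280,255:320],(390,600));cv2.imwrite("pics/c6.png",A)
# expected pixels of the leg and hole
for n in("top","side"):
    print(n,"hole mouth",proj(n,np.r_[jig(-80,10),49]/1000).round(1),"leg tip,root",proj(n,[np.r_[jig(-80,y),49]/1000 for y in(30,123)]).round(1).tolist(),"pin top",proj(n,np.r_[jig(-80,0),62]/1000).round(1))
E
```

```text
clock: 24.75
position: [0.4549, 0.1009, 0.0569]
ee_rot: [0.993, 0.116, 0.001, -0.0]
ft_force: [0.5, -0.2, -1.7]
grip_width: 0.348
grasp_force: 69.8
row [-0.0002 -0.0025 -0.0021] [-0.0014  0.0014  0.0026] clk 24.75 f [ 0.5 -0.2 -1.7] q7 -1.66 pos [454.9 100.9  56.9]
top hole mouth [[328.4 227.2]] leg tip,root [[321.8, 228.7], [290.8, 235.7]] pin top [[331.9 226.3]]
side hole mouth [[304.3 234.9]] leg tip,root [[298.6, 231.0], [274.0, 213.8]] pin top [[307. 233.]]
```

View pics/c6.png

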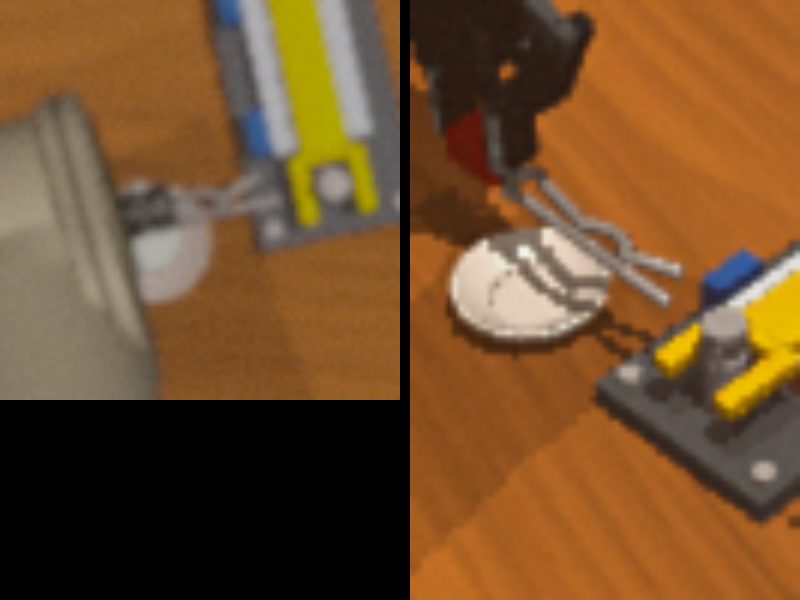

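Scaled: 0.0022 m is 0.022, -0.0014 m is -0.014.

```bash
echo '[[[0,0,-0.002],[-0.014,0,0.022],0.2],[[0,0,-0.002],[-0.014,0,0.022],0.2],[[0,0,-0.002],[-0.014,0,0.022],0.2]]' | python3 jog.py; cat > leg.py <<'E'
from h import *
from scipy.ndimage import map_coordinates
def pr(n,im,A,B,w=4):
    sat=cv2.cvtColor(im,cv2.COLOR_BGR2HSV)[:,:,1].astype(float)
    a,b=proj(n,A)[0],proj(n,B)[0];d=(b-a)/np.linalg.norm(b-a);nn=np.array([-d[1],d[0]]);k=np.arange(-w,w+.01,.25)
    for f in np.linspace(0,1,8):
        c=a+f*(b-a);P=c+k[:,None]*nn;v=map_coordinates(sat,[P[:,1],P[:,0]],order=1)
        g=np.clip(np.percentile(v,80)-v-25,0,None);print(n,round(f,2),c.round(1),"off px",round((g*k).sum()/max(g.sum(),1e-9),2),"w",round((g>0).sum()*.25,1),v[::4].astype(int).tolist())
o=manip.get_obs();R=Ro.from_quat(o["ee_rot"]).as_matrix();T=o["position"]
L=lambda x:T+R@np.array([-.0065,.078+x,-.0053*-1])
for x in(-.045,0,.048):
    p=L(x);a=np.radians(JY);d=p[:2]*1000-JO;print("leg pt",x,"jig",np.round([d[0]*np.cos(a)+d[1]*np.sin(a),-d[0]*np.sin(a)+d[1]*np.cos(a),p[2]*1000],1))
for n in("side","top"): 
    im=manip.camera(n);cv2.imwrite("pics/leg_%s.png"%n,im);pr(n,im,L(-.03 if n=="side" else .005),L(.045))
E
python3 leg.py
```

```text
clock: 25.22
position: [0.4524, 0.1004, 0.0533]
ee_rot: [0.993, 0.117, 0.0, -0.0]
ft_force: [0.4, -0.1, -0.8]
grip_width: 0.349
grasp_force: 69.8
leg pt -0.045 jig [-81.1 124.6  48. ]
leg pt 0 jig [-81.1  79.6  48. ]
leg pt 0.048 jig [-81.1  31.6  48. ]
side 0.0 [277.1 216.7] off px 0.46 w 5.8 [98, 40, 126, 139, 55, 50, 56, 52, 64]
side 0.14 [279.9 218.7] off px 1.78 w 4.8 [171, 78, 48, 86, 60, 49, 50, 42, 50]
side 0.29 [282.8 220.7] off px 0.0 w 0.0 [133, 37, 40, 49, 44, 50, 54, 47, 46]
side 0.43 [285.6 222.6] off px 0.18 w 6.0 [38, 65, 166, 79, 42, 46, 53, 50, 49]
side 0.57 [288.5 224.6] off px -2.41 w 1.0 [133, 49, 38, 50, 50, 50, 66, 66, 64]
side 0.71 [291.4 226.6] off px -1.04 w 6.2 [132, 35, 48, 130, 60, 43, 133, 208, 210]
side 0.86 [294.2 228.6] off px -1.01 w 5.2 [23, 52, 179, 180, 75, 41, 117, 201, 204]
side 1.0 [297.1 230.6] off px 0.64 w 4.5 [158, 198, 209, 174, 60, 50, 116, 200, 199]
top 0.0 [307.  232.4] off px -1.35 w 5.5 [63, 52, 80, 91, 61, 58, 98, 143, 167]
top 0.14 [308.9 232. ] off px -1.07 w 6.2 [91, 50, 54, 69, 45, 53, 104, 171, 185]
top 0.29 [310.8 231.5] off px -1.18 w 6.2 [87, 45, 49, 61, 52, 56, 105, 159, 180]
top 0.43 [312.7 231.1] off px -1.32 w 6.2 [56, 33, 50, 74, 53, 46, 79, 163, 183]
top 0.57 [314.6 230.7] off px 0.0 w 0.0 [41, 33, 44, 47, 36, 32, 46, 72, 87]
top 0.71 [316.5 230.3] off px 0.0 w 0.0 [25, 24, 15, 18, 21, 24, 17, 11, 23]
top 0.86 [318.4 229.8] off px 0.0 w 0.0 [12, 15, 17, 22, 20, 22, 23, 19, 17]
top 1.0 [320.3 229.4] off px 0.0 w 0.0 [13, 16, 17, 20, 22, 22, 21, 15, 17]
```

```bash
python3 - <<'E'
from h import *
from scipy.ndimage import map_coordinates
for n,(u,v) in(("top",(332,226)),("side",(307,234))):
    im=cv2.imread(f"pics/leg_{n}.png");h=cv2.cvtColor(im,cv2.COLOR_BGR2HSV).astype(int)
    print(n);print(h[v-6:v+9,u-7:u+8,2]);print(h[v-3:v+5,u-7:u+8,1])
im=cv2.imread("pics/leg_top.png");h=cv2.cvtColor(im,cv2.COLOR_BGR2HSV).astype(int)
print(h[222:237,306:326,2]);print(h[222:237,306:326,1])
E
```

```text
top
[[162 171 170 173 173 174 174 170 170 172 175 176 162 129 106]
 [166 171 174 173 170 163 159 157 152 150 165 174 163 136 103]
 [170 167 162 154 151 138 127 117 108 124 161 171 167 142 107]
 [174 152 136 121 122 127 121 117 100 120 154 175 170 153 118]
 [173 158 121 102 121 143 154 150 134 128 149 168 173 162 129]
 [175 161 126 109 137 156 163 166 159 144 145 163 177 165 129]
 [173 156 120 114 144 163 164 169 166 154 143 161 174 165 135]
 [166 150 115 112 141 160 164 166 169 150 137 161 172 169 148]
 [169 156 124 111 133 154 164 162 155 131 120 150 172 174 156]
 [170 166 143 109 111 129 144 145 131 100  99 140 168 172 163]
 [165 172 157 123  96  95 111 113  91  71  83 124 160 173 163]
 [163 175 169 133 101  89  91  84  77  62  75 110 151 159 152]
 [157 177 172 145 112  98  93  93  78  74  78  98 126 135 121]
 [148 169 171 146 115  93  93  92  88  90  87  97 100 100  95]
 [130 153 153 131 110  94  94  92  93  91  90  93  98  97  95]]
[[255 255 173 122  71  50  25  22  41 125 255 255 255 192  95]
 [255 255 131  40  19  21  22  20  23  70 195 255 255 255 119]
 [255 255 154  35  20  2
[... 3662 characters left out ...]
  65 175
  255 255]
 [ 45  45  50  50  39  35  41  57  53  27  16  20  26  11  21  23  39 154
  255 255]
 [ 63  56  52  57  57  57  75  80  63  32  24  17  20  22  26  18  34 126
  255 255]
 [108 107  77  66  65  66  65  51  36  31  21  27  20  24  24  25  27  76
  213 255]
 [ 74  69  64  44  49  39  45  44  40  31  28  20  23  23  17  16  28  52
  191 255]
 [ 47  50  40  52  65  72  73  73  77  58  31   8  13  19  12  16  14  52
  146 255]
 [ 58  71  97 101 121 138 141 161 166 108  34  24  20  18  18  21  18  36
  120 182]
 [ 66 105 152 171 183 187 177 172 190 150  52  29  25  20  22  21  17  14
   46  88]
 [ 69 117 171 181 187 186 181 183 197 150  81  25  19  22  22  18  16   3
   21  14]]
```

The leg lies parallel to the hole. Measured against the pin top, it sits about 2 mm toward jig -x and 0.7 mm low, so I'll correct that and advance slowly.

Scaled: 0.015 m is 0.15, 0.01 m is 0.1.

```bash
echo '[[[0,0,0],[0.02,0,-0.007],0.2],[[0,0,0],[0.02,0.05,-0.007],0.2],[[0,0,0],[0.02,0.1,-0.007],0.2],[[0,0,0],[0.02,0.15,-0.007],0.2],[[0,0,0],[0.02,0.15,-0.007],0.2],[[0,0,0],[0.02,0.15,-0.007],0.2]]' | python3 jog.py; python3 leg.py | grep leg; python3 - <<'E'
from h import *
s=cv2.imread("pics/leg_side.png");t=cv2.imread("pics/leg_top.png")
A=np.zeros((600,800,3),np.uint8);A[:,:500]=cv2.resize(s[205:253,285:325],(500,600),interpolation=cv2.INTER_CUBIC);A[:400,510:790]=cv2.resize(t[210:250,310:338],(280,400),interpolation=cv2.INTER_CUBIC);cv2.imwrite("pics/c7.png",A)
E
```

```text
clock: 26.08
position: [0.4578, 0.0864, 0.0539]
ee_rot: [0.993, 0.117, -0.0, -0.0]
ft_force: [-0.5, 0.9, -0.6]
grip_width: 0.35
grasp_force: 69.8
leg pt -0.045 jig [-79.1 109.7  48.6]
leg pt 0 jig [-79.1  64.7  48.6]
leg pt 0.048 jig [-79.1  16.7  48.6]
```

View pics/c7.png

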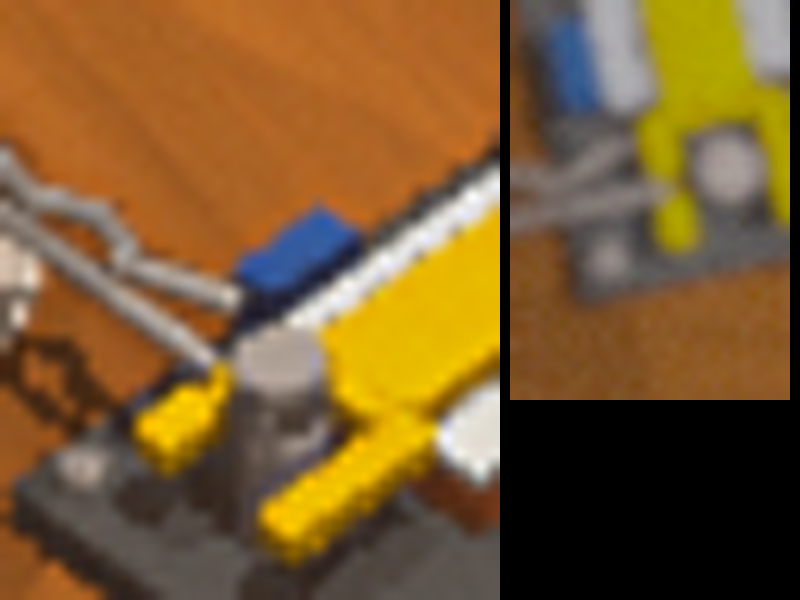

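```bash
python3 - <<'E'
from h import *
h=cv2.cvtColor(cv2.imread("pics/leg_top.png"),cv2.COLOR_BGR2HSV).astype(int)
print("V cols 312-331");print(np.c_[np.arange(221,236),h[221:236,312:332,2]]);print("S");print(np.c_[np.arange(224,233),h[224:233,320:332,1]])
h=cv2.cvtColor(cv2.imread("pics/leg_side.png"),cv2.COLOR_BGR2HSV).astype(int)
print("side S");print(np.c_[np.arange(219,236),h[219:236,286:306,1]])
for n in("top","side"):print(n,[proj(n,np.r_[jig(-80,y),z]/1000)[0].round(2).tolist() for y,z in((40,49),(20,49),(0,49),(0,62))], [proj(n,np.r_[jig(-81,y),z]/1000)[0].round(2).tolist() for y,z in((20,49),(20,50))])
E
```

```text
V cols 312-331
[[221  81  63  62  79  97  96  92  89 106 112 117 137 158 167 173 175 173
  168 164 158]
 [222  81  76  76  89  86  90  90  90  85  88 112 148 171 172 166 161 158
  152 139 125]
 [223  97  75  80  82  92  96  97  98 102  98 121 157 176 173 158 134 125
  122 125 125]
 [224 105  85  73  77  86  94 114 122 124 115 123 155 172 174 156 119 103
  124 144 153]
 [225 116 100  80  77  90 116 127 133 122 103 106 144 168 173 159 125 110
  139 157 166]
 [226 123 110  91  96 115 132 131 120 100  77  82 126 161 171 156 119 119
  143 162 166]
 [227 129 121 115 120 127 125 115 102  85  75  83 119 149 160 147 114 112
  144 163 169]
 [228 120 128 124 118 112 106 101 104 107 102 108 122 145 149 141 117 107
  130 153 162]
 [229 113 115 116 113 114 116 117 123 128 133 132 128 142 149 153 137 111
  111 130 144]
 [230 113 114 117 115 126 129 130 131 127 123 114 110 128 158 167 156 119
   92 101 109]
 [231 123 124 121 115 116 116 112 107 111 101  87  76 117 160 173 166 135
  101  89  90]
 [232 120 113 100  97  96  89  87  93  92  89  70  72 111 156 175 170 144
  109  93  91]
 [233 122 112  99
[... 1796 characters left out ...]
 216 214 199
  137  71  78]
 [231  96 198 217 201 199 203 199 206 204 192  97  29  28  28 131 207 216
  119  31  13]
 [232 184 207 195 186 194 198 200 201 202 206 202 127  42  30  36  81 110
   42  31  34]
 [233 203 202 183 189 174 186 202 203 200 198 208 203 172  89  29  23  48
   43  30  38]
 [234 196 195 199 200 172 193 201 204 200 204 205 209 170  24  22  43 215
  130  32  35]
 [235 195 200 209 207 194 177 185 200 203 200 195 167  73 129 158 206 255
  201  38  31]]
top [[318.46, 229.44], [325.1, 227.94], [331.73, 226.45], [331.88, 226.34]] [[325.17, 228.28], [325.18, 228.27]]
side [[295.87, 229.04], [301.44, 232.9], [307.12, 236.85], [307.01, 233.05]] [[301.15, 233.11], [301.14, 232.82]]
```

```bash
echo '[[[0,0,0],[0.007,0.03,0],0.2],[[0,0,0],[0.007,0.06,0],0.2],[[0,0,0],[0.007,0.09,0],0.2],[[0,0,0],[0.007,0.12,0],0.2],[[0,0,0],[0.007,0.12,0],0.2]]' | python3 jog.py; python3 leg.py | grep leg
```

```text
clock: 26.8
position: [0.4614, 0.0745, 0.0539]
ee_rot: [0.993, 0.116, 0.0, -0.0]
ft_force: [-0.7, 0.7, -1.2]
grip_width: 0.349
grasp_force: 69.8
leg pt -0.045 jig [-78.4  97.3  48.6]
leg pt 0 jig [-78.4  52.3  48.6]
leg pt 0.048 jig [-78.5   4.3  48.6]
```

Scaled: 0.012 m is 0.12, 0.008 m is 0.08.

```bash
echo '[[[0,0,0],[0,0.04,0],0.2],[[0,0,0],[0,0.08,0],0.2],[[0,0,0],[0,0.12,0],0.2],[[0,0,0],[0,0.12,0],0.2]]' | python3 jog.py|sed -n '2p;4p'; echo '[[[0,0,0],[0,0.04,0],0.2],[[0,0,0],[0,0.08,0],0.2],[[0,0,0],[0,0.08,0],0.2]]' | python3 jog.py|sed -n '2p;4p';python3 leg.py | grep leg
```

```text
position: [0.4642, 0.0627, 0.0539]
ft_force: [-0.1, 0.4, -0.8]
position: [0.4662, 0.055, 0.054]
ft_force: [0.9, 0.1, -1.5]
leg pt -0.045 jig [-78.2  77.2  48.7]
leg pt 0 jig [-78.3  32.2  48.7]
leg pt 0.048 jig [-78.3 -15.8  48.7]
```

```bash
echo '[[[0,0,0],[0,0.04,0],0.2],[[0,0,0],[0,0.08,0],0.2],[[0,0,0],[0,0.12,0],0.2],[[0,0,0],[0,0.14,0],0.2],[[0,0,0],[0,0.14,0],0.2]]' | python3 jog.py|sed -n '2p;4p'; echo '[[[0,0,0],[0,0.03,0],0.2],[[0,0,0],[0,0.06,0],0.2],[[0,0,0],[0,0.08,0],0.2],[[0,0,0],[0,0.08,0],0.2]]' | python3 jog.py|sed -n '2p;4p';python3 leg.py | grep leg
```

```text
position: [0.4699, 0.0417, 0.0542]
ft_force: [3.4, 3.0, -1.5]
position: [0.4714, 0.033, 0.054]
ft_force: [4.7, -1.5, -1.3]
leg pt -0.045 jig [-78.3  54.6  48.7]
leg pt 0 jig [-78.4   9.6  48.8]
leg pt 0.048 jig [-78.4 -38.4  48.8]
```

```bash
echo '[[[0,0,0],[0,0.03,0],0.2],[[0,0,0],[0,0.06,0],0.2],[[0,0,0],[0,0.08,0],0.2],[[0,0,0],[0,0.08,0],0.2]]' | python3 jog.py|sed -n '2p;4p'; echo '[[[0,0,0],[0,0.015,0],0.2],[[0,0,0],[0,0.015,0],0.2],[[0,0,0],[0,0.015,0],0.2]]' | python3 jog.py|sed -n '2p;4p';python3 leg.py | grep leg
```

```text
position: [0.4725, 0.0255, 0.0537]
ft_force: [1.8, -1.2, -0.8]
position: [0.4731, 0.0246, 0.0538]
ft_force: [1.6, -1.2, -1.1]
leg pt -0.045 jig [-78.6  46.   48.5]
leg pt 0 jig [-78.6   1.   48.5]
leg pt 0.048 jig [-78.6 -47.   48.5]
```

Scaled: 0.001 m is 0.01.

```bash
echo '[[[0,0,0],[0,0.01,0],0.2],[[0,0,0],[0,0.01,0],0.2],[[0,0,0],[0,0.01,0],0.2]]' | python3 jog.py|sed -n '2p;4p'; echo '[[[0,0,0],[0,0,0],0.45],[[0,0,0],[0,0,0],0.5],[[0,0,0],[0,0,0],0.5],[[0,0,0],[0,0,-0.2],0.5],[[0,0,0],[0,0,-0.6],0.5],[[0,0,0],[0,-0.5,-1],0.5],[[0,0,0],[-0.3,-1,-1.4],0.5],[[0,0,0],[-0.5,-1.5,-1.4],0.5],[[0,0,0],[-0.5,-2,-1.4],0.5],[[0,0,0],[-0.5,-2,-1.4],0.5]]' | python3 jog.py
python3 - <<'E'
from h import *
t=manip.camera("top");s=manip.camera("side")
A=np.zeros((600,800,3),np.uint8);A[:400,:400]=cv2.resize(t[160:260,285:385],(400,400),interpolation=cv2.INTER_CUBIC);A[:,410:]=cv2.resize(s[195:270,270:319],(390,600),interpolation=cv2.INTER_CUBIC);cv2.imwrite("pics/c8.png",A)
E
```

```text
position: [0.4733, 0.0238, 0.0538]
ft_force: [-0.0, -0.1, -0.6]
clock: 31.7
position: [0.3772, 0.2099, 0.1943]
ee_rot: [0.993, 0.12, 0.0, -0.0]
ft_force: [1.3, 0.1, -0.2]
grip_width: 0.499
grasp_force: 0.0
```

View pics/c8.png

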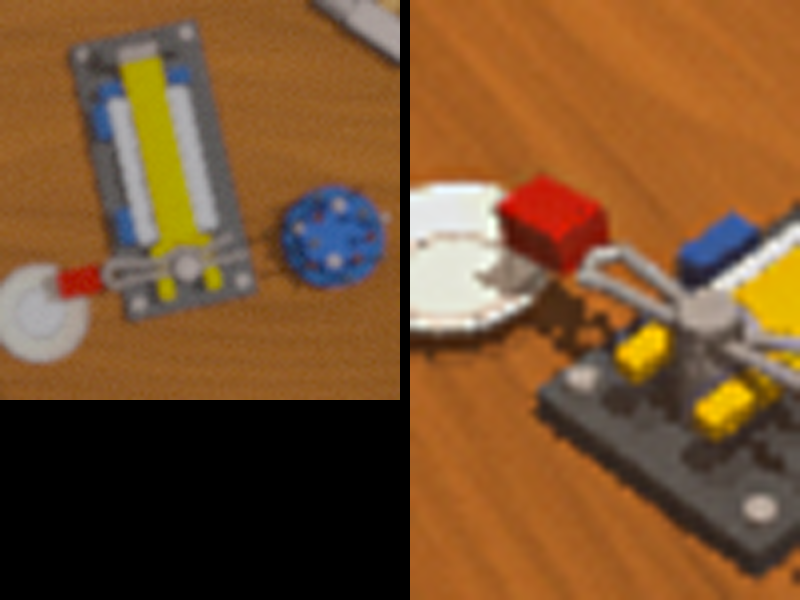

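Both views show the leg through the pin with the bow sprung round it and the tab over the dish. The bar is down and the blank is still against the fences. The grip force was about zero at release, so the clip is home.

```bash
python3 -c "
from workcell import manip
print(manip.hand_in())"
```

```text
the job is handed in; nothing more can be done
None
```

The blank is snug against both fences, the bar is fully down, and the R-clip is through the pin with its bow sprung over. I handed the job in at about 32 s; no verdict came back, but the last pictures showed all three in place and the bur stand and dish where they started.

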